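Sort the soap-making table

TASK

Clear up the soap-making table by putting the five loose things with their own kind: the two round dropper bottles and the square bottle go upright on the floor of the cartons that already hold such bottles, and the round and the oblong soap go flat on the slats of the curing rack, not touching one another. Set each thing down rather than dropping it, and leave the small cup and the measuring jug standing where they are.

Things in the scene. Friction and masses are not known exactly. Their poses are not given: they have to be found in the camera images.
- dropper_a: one of the two: dropper bottle, round white plastic squeeze bottle, body 32 mm in diameter and straight-sided from its foot to 60 mm, then a narrow tapering nozzle cap (20 mm wide at most) up to 95 mm; about 40 g. Stands on the table at the start. Origin at the centre of its foot, z up along the bottle; yaw is of no account
- dropper_b: the other of the two: dropper bottle, round white plastic squeeze bottle, body 32 mm in diameter and straight-sided from its foot to 60 mm, then a narrow tapering nozzle cap (20 mm wide at most) up to 95 mm; about 40 g. Stands on the table at the start. Origin at the centre of its foot, z up along the bottle; yaw is of no account
- square_bottle: square fragrance bottle: white plastic, body of 36 x 36 mm section, straight from its foot to 62 mm, then a round screw cap 28 mm in diameter up to 86 mm; about 60 g. Stands on the table at the start. Origin at the centre of its foot, x and y square to its faces, z up
- round_soap: round cake of soap, cream-coloured: disc 56 mm in diameter, 26 mm thick, lying flat; about 70 g. Origin at the centre of its underside, z up
- bar_soap: oblong bar of soap, cream-coloured: 76 mm (its x) by 48 mm (its y), 26 mm thick, lying flat; about 100 g. Origin at the centre of its underside, z up
- dropper_carton: for dropper bottles: fixed open white carton with red diamonds, 150 mm (x) by 180 mm (y), walls 4 mm thick, 34 mm high, floor top at z = 4 mm. Three dropper bottles (32 mm thick, 95 high) stand fixed in its rear row at x = 42 and y = -56, 0, 56 mm; the floor in front of them (x -70 to 20, y -85 to 85 mm) is free. Origin under its centre on the table, x towards that row, z up. Place and yaw vary
- square_carton: for square bottles: fixed open white carton with red diamonds, 150 mm (x) by 180 mm (y), walls 4 mm thick, 34 mm high, floor top at z = 4 mm. Three square bottles (36 mm thick, 86 high) stand fixed in its rear row at x = 42 and y = -56, 0, 56 mm; the floor in front of them (x -70 to 20, y -85 to 85 mm) is free. Origin under its centre on the table, x towards that row, z up. Place and yaw vary
- curing_rack: fixed wooden slatted rack, 164 mm (x) by 200 mm (y), no rim; slats 14 mm wide along y, 11 mm gaps, tops at z = 30 mm. Two soaps 26 mm thick stay fixed at its rear: round (56 mm) at x 55, y 52 mm; oblong (48 in x, 76 in y) at x 55, y -48 mm. The front (x -82 to 20, y -100 to 100 mm) is free. Origin under its centre on the table, x towards those soaps, z up. Place and yaw vary
- cup: bystander: small white plastic cup, 42 mm in diameter and 42 mm high, standing beside the loose things, nearer the robot. Origin at the centre of its foot, z up
- jug: bystander: clear plastic measuring jug with some cream wax in it, 82 mm in diameter at the rim, 100 mm high, handle reaching 73 mm from its axis along its y; stands beyond the loose things, between two of the three places. Origin at the centre of its foot, z up

How it is judged:
At the end, for the whole second after the job is handed in: Bottles upright (0.12 rad) on the floor of their kind's carton, soaps flat on the rack's slats (centre within 78 mm in x, 92 mm in y of its centre; 70 and 85 mm for bottles in cartons), not touching one another; all at rest; cup and jug upright and within 30 mm of their start (x of dropper_a in the frame of dropper_carton between -0.07 and 0.07 m and y of dropper_a in the frame of dropper_carton between -0.085 and 0.085 m and z of dropper_a in the frame of dropper_carton between -0.002 and 0.01 m and angle between each of dropper_a, dropper_b, square_bottle, round_soap, bar_soap's own z axis and vertical below 0.12 rad and linear speed of each of dropper_a, dropper_b, square_bottle, round_soap, bar_soap below 0.02 m/s and angular speed of each of dropper_a, dropper_b, square_bottle, round_soap, bar_soap below 0.2 rad/s and x of dropper_b in the frame of dropper_carton between -0.07 and 0.07 m and y of dropper_b in the frame of dropper_carton between -0.085 and 0.085 m and z of dropper_b in the frame of dropper_carton between -0.002 and 0.01 m and x of square_bottle in the frame of square_carton between -0.07 and 0.07 m and y of square_bottle in the frame of square_carton between -0.085 and 0.085 m and z of square_bottle in the frame of square_carton between -0.002 and 0.01 m and x of round_soap in the frame of curing_rack between -0.078 and 0.078 m and y of round_soap in the frame of curing_rack between -0.092 and 0.092 m and z of round_soap in the frame of curing_rack between 0.025 and 0.036 m and x of bar_soap in the frame of curing_rack between -0.078 and 0.078 m and y of bar_soap in the frame of curing_rack between -0.092 and 0.092 m and z of bar_soap in the frame of curing_rack between 0.025 and 0.036 m and contact force between round_soap and bar_soap below 0.02 N and distance of each of cup, jug from where it was at the start of the episode below 0.03 m and angle between each of cup, jug's own z axis and vertical below 0.2 rad).
It fails at once if one of the five things was dropped (fell from more than about 25 mm out of the fingers) ((contact force between the fingers and dropper_a below 0.05 N and linear speed of dropper_a above 0.7 m/s) or (contact force between the fingers and dropper_b below 0.05 N and linear speed of dropper_b above 0.7 m/s) or (contact force between the fingers and square_bottle below 0.05 N and linear speed of square_bottle above 0.7 m/s) or (contact force between the fingers and round_soap below 0.05 N and linear speed of round_soap above 0.7 m/s) or (contact force between the fingers and bar_soap below 0.05 N and linear speed of bar_soap above 0.7 m/s)).
It fails at once if the cup or the jug was knocked over or pushed more than 30 mm (distance of any of cup, jug from where it was at the start of the episode above 0.03 m or angle between any of cup, jug's own z axis and vertical above 0.5 rad).
It also fails if it takes over 125 s, if anything falls off the work surface, if the arm or the gripper's body presses on something with over 40 N, if the wrist force passes 120 N, or if a joint passes its speed limit or range.

ROBOT

A 7-joint arm with a two-finger parallel gripper is mounted at the origin on the work surface. World frame = base frame: x ahead of the robot, y to its left, z up, the work surface at z = 0. Lengths are in m, angles in rad, forces in N, time in s.
With the tool pointing down it reaches from about 0.4 to 0.75 m from the base axis. Payload 19.5 kg.
Tool frame: the origin (TCP) lies on the centre line of the jaws, within the pads' length; the fingertips stand ctrl.nose_length ahead of it and the grasp point (between the pads) lies 5 mm behind it (ctrl.nose_length is the distance from the TCP to the fingertips, in m); z points along the fingers, y is the line along which they close (so a half turn about z gives the same grasp; the last joint's range is limited). The gripper opens to 85 mm and grips with 20 to 120 N. Pads are 22 mm wide; open, the fingers measure 114 mm over their backs; the gripper's body (76 mm by 85 mm) begins 54 mm behind the grasp point. The pads swing forward as they close: fully open they stand 13 mm farther back than shut.
Start: joints at [-1.334, 0.707, -0.028, 1.485, 0.022, 0.951, -0.075], TCP at [0.158, 0.553, 0.245] pointing down, gripper open.
Joint ranges: [-2.71, 2.71], [-0.32, 2.16], [-1.57, 1.52], [0, 2.45], [-1.46, 4.6], [0, 2.02], [-2.83, 2.83]. Speed limits (rad/s): [1.89, 1.89, 2.57, 2.57, 3.01, 3.01, 3.01].

INTERFACE

Orientations are given as a unit quaternion [x, y, z, w].
In Python, from bench import ctrl, cams gives the robot as it stands.
- The arm moves only by the shell command python3 -m handwheel 'ROWS'. ROWS is JSON, a list of rows, each a list of 7 numbers: the opening, from 0 (shut) to 1 (fully open), then the shift along the tool's x, y, z in mm, then the turn, a rotation vector about the tool's x, y, z in degrees. A call has 1 to 8 rows; each row shifts and turns the commanded pose from where the row before left it, along the tool's axes as they then stand; what a row does not reach is not made up. A row lasts 1/10 s, in which the tool goes at most 50 mm and 8.59 degrees, less where a joint would pass 70% of its speed; a pose out of reach is approached as far as the arm can. A call is refused whole if a number of a shift passes 50 or a number of a turn 8.59, either way. A call with a gripper value outside its range is refused whole. The fingers move at their own pace and stop on an object; the grip force is fixed at half the most. Time passes only in rows, so rows that do not move let the fingers close. It gives the time, the measured TCP pose, the force and the opening at its end, in the units of the state.
- ctrl.get_state(): the state, without advancing time (a new reading comes with each control period).
- cams.grab_frame(name): name is "scene" or "top" or "wrist"; returns a dict with "pixels" (400x640x3 uint8, red, green, blue), "range_z" (400x640 float32, m along the optical axis (not along the pixel's ray), 0 where there is no reading), "fx", "fy", "cx", "cy" (pixels), "R" (3x3) and "t" (3): a world point X has camera coordinates R X + t. Camera axes: x right, y down, z forward; pixel columns grow to the right and rows downward; lengths in m; the calibration is good to about 2 mm. A picture is of the moment at which its call begins.
- ctrl.hand_in(): hands the job in, once; it reports no verdict.
Trained networks look in the newest picture that a camera, given by its name, has taken for a name from the list of things; names that differ only in an ending like _2 or _b are one class to them, and where a whole thing is asked for, a point or a joint stands for the part that bears it (a point fixed in the world has none). Each returns a list of dicts, best first, with "p" (0 to 1); they miss things now and then, are a little off and sometimes report something else, mostly with a low value. They report only what shows in the picture. A call takes as long as a camera call.
- cams.look_for(camera, label): "centre" ([x, y, z] in m, in world coordinates, good to about 4 mm: the middle of the surface that is visible of it).
- cams.trace(camera, label): "pixels" (400x640 bool, what is visible of it).
The state is a dict: "time": time; "joint_positions": joint angles; "joint_vel": joint speeds; "tau": joint torques, N m; "ee_pos": TCP position; "tool_rot": TCP orientation; "wrist_force": force on the tool from outside, world axes, zero at the start; "wrist_torque": the same for the moment, N m; "finger_gap": opening from 0.0 (shut) to 1.0 (fully open).
Only numpy, scipy, OpenCV 4.12 (cv2) and the standard library are available. Lean on these libraries where they do the work, as an engineer would, in place of code of your own. Each camera call takes 0.05 s, during which the arm holds its last target. There are 200 camera calls.

## Working session

There is one attempt and no reset: what is moved stays moved. The work goes in short steps, Python scripts to look and compute and a shell command to move; the robot and the scene stay as the last step left them, time stands still between calls to the robot, and variables do not carry over. Pictures are saved under pics/ and viewed, on a budget of 14 in all, crops included, one or two more only if the job needs it, and the job is handed in when it is done.

```bash
ls; mkdir -p pics; python3 - <<'E'
from bench import ctrl,cams
import cv2,numpy as np
print(ctrl.nose_length, ctrl.get_state())
for c in ["top","scene"]:
    f=cams.grab_frame(c); cv2.imwrite(f"pics/{c}0.png",f["pixels"][:,:,::-1])
    for n in ["dropper_a","square_bottle","round_soap","bar_soap","dropper_carton","square_carton","curing_rack","cup","jug"]:
        print(c,n,[(np.round(d["centre"],3).tolist(),round(d["p"],2)) for d in cams.look_for(c,n)])
E
```

```text
pics
0.014 {'time': 0.0, 'joint_positions': array([-1.33367653,  0.70707037, -0.02763196,  1.48500802,  0.02196132,
        0.95090971, -0.0755408 ]), 'joint_vel': array([ 0.00025894,  0.00059515,  0.0018531 ,  0.00021223, -0.00216627,
        0.00017272, -0.00139835]), 'tau': array([-3.64228017e-04, -8.83209944e+01,  1.23440623e+00, -2.36176693e+01,
        1.68031035e-02,  6.12811418e-03, -2.03671209e-05]), 'ee_pos': array([0.15816687, 0.55255198, 0.24484393]), 'tool_rot': array([ 1.38984311e-01,  9.90294432e-01, -5.41899092e-04, -7.86572665e-05]), 'wrist_force': array([-0.04492173,  0.76633144, -0.24460225]), 'wrist_torque': array([ 0.00461367, -0.05413034,  0.02603679]), 'finger_gap': 1.0002223835379631}
top dropper_a [([0.518, -0.094, 0.061], 0.45), ([0.449, 0.006, 0.063], 0.44)]
top square_bottle [([0.473, -0.18, 0.069], 0.54)]
top round_soap [([0.518, 0.09, 0.026], 0.85)]
top bar_soap [([0.462, 0.193, 0.028], 0.76)]
top dropper_carton [([0.537, 0.392, 0.006], 0.56), ([0.46, 0.193, 0.024], 0.37)]
top square_carton [([0.713, 0.002, 0.009], 0.88), ([0.541, 0.394, 0.005], 0.35)]
top curing_rack [([0.565, -0.38, 0.03], 0.84)]
top cup [([0.394, 0.086, 0.012], 0.68), ([0.714, 0.002, 0.008], 0.24)]
top jug [([0.772, 0.257, 0.057], 0.82), ([0.473, -0.178, 0.064], 0.5)]
scene dropper_a [([0.457, 0.005, 0.045], 0.83), ([0.524, -0.095, 0.042], 0.71)]
scene square_bottle [([0.477, -0.185, 0.054], 0.64)]
scene round_soap [([0.532, 0.085, 0.024], 0.69)]
scene bar_soap [([0.478, 0.191, 0.026], 0.79), ([0.479, -0.184, 0.054], 0.2)]
scene dropper_carton [([0.584, 0.388, 0.019], 0.9)]
scene square_carton [([0.76, 0.002, 0.028], 0.79)]
scene curing_rack [([0.59, -0.378, 0.028], 0.61)]
scene cup [([0.584, 0.385, 0.022], 0.64), ([0.407, 0.084, 0.034], 0.51)]
scene jug [([0.778, 0.248, 0.068], 0.87)]
```

View pics/top0.png

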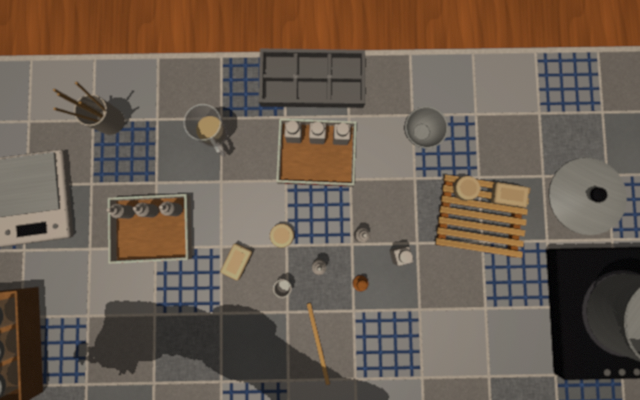

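View pics/scene0.png

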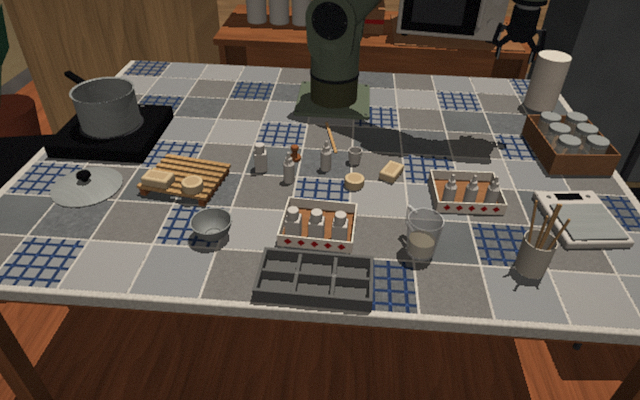

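The top view shows bar soap (237,261), round soap (282,235), droppers (320,266) and (363,233), the square bottle (403,255) and the cup (283,287). The dropper carton is at (148,228), the square carton at (317,152), the rack at (483,215) and the jug at (203,122). There is also an amber bottle at (361,283) to keep clear of. The networks agree with this. Next I'll get precise poses.

```bash
cat > h.py <<'E'
from bench import ctrl,cams
import cv2,numpy as np
from scipy.spatial.transform import Rotation as Ro
def cloud(f):
    v,u=np.mgrid[0:400,0:640]; z=f["range_z"]
    P=np.stack([(u-f["cx"])/f["fx"]*z,(v-f["cy"])/f["fy"]*z,z],-1)
    W=(P-f["t"])@f["R"]; W[z==0]=np.nan
    return W
def pts(W,c,r,zlo,zhi):
    m=(np.abs(W[...,0]-c[0])<r)&(np.abs(W[...,1]-c[1])<r)&(W[...,2]>zlo)&(W[...,2]<zhi)
    return W[m]
def rect(p):
    (cx,cy),(w,h),a=cv2.minAreaRect((p[:,:2]*1000).astype(np.float32)); return [round(float(x),1) for x in (cx,cy,w,h,a)]
def go(x,y,z,jaw=None):
    """shift (mm, tool axes after turn) and turn (deg about tool z) so TCP gets to x,y,z (m), jaw line at world angle jaw (deg)"""
    s=ctrl.get_state(); R=Ro.from_quat(s["tool_rot"]); M=R.as_matrix()
    cur=np.degrees(np.arctan2(M[1,1],M[0,1])); 
    turn=0 if jaw is None else -((jaw-cur+90)%180-90)
    R2=R*Ro.from_rotvec([0,0,turn],degrees=True)
    d=R2.inv().apply(np.array([x,y,z])-s["ee_pos"])*1000
    print("tcp",np.round(s["ee_pos"],4),"jaw",round(cur,1),"tilt",round(np.degrees(np.arccos(-M[2,2])),1),"j7",round(s["joint_positions"][6],2),"| turn",round(turn,1),"shift",np.round(d,1), "F",np.round(s["wrist_force"],1),"gap",round(s["finger_gap"],3))
E
python3 - <<'E'
from h import *
for c in ["top","scene"]:
    f=cams.grab_frame(c); W=cloud(f)
    print(c,"table z",np.nanmedian(pts(W,(.6,.2),.05,-.02,.02)[:,2]))
    for n,cc,zl,zh in [("dropA",(.449,.006),.066,.12),("dropA body",(.449,.006),.02,.12),("dropB",(.518,-.094),.066,.12),("dropB body",(.518,-.094),.02,.12),("sq cap",(.473,-.18),.068,.12),("sq body",(.473,-.18),.02,.12)]:
        p=pts(W,cc,.04,zl,zh); 
        if len(p): print(n,len(p),p.mean(0).round(4),rect(p),"zmax",p[:,2].max().round(3))
    for n,cc,r,zl,zh in [("rsoap",(.518,.09),.045,.02,.04),("bar",(.462,.193),.06,.02,.04),("dcarton",(.54,.392),.14,.026,.042),("sqcarton",(.713,.002),.14,.026,.042),("rack",(.565,-.38),.15,.022,.038),("cup",(.394,.086),.04,.02,.06)]:
        p=pts(W,cc,r,zl,zh)
        if len(p): print(n,len(p),p.mean(0).round(4),rect(p))
E
```

```text
top table z 0.0003726824057269871
dropA 73 [0.4469 0.0031 0.0792] [446.3, 3.2, 18.7, 20.6, 24.4] zmax 0.097
dropA body 175 [0.4483 0.0033 0.0669] [446.3, 2.7, 28.9, 31.3, 89.6] zmax 0.097
dropB 73 [ 0.5156 -0.0942  0.0788] [515.3, -94.8, 19.8, 19.2, 13.3] zmax 0.097
dropB body 177 [ 0.5164 -0.0927  0.0664] [515.9, -95.4, 31.4, 29.5, 87.2] zmax 0.097
sq cap 144 [ 0.4684 -0.1831  0.0845] [468.5, -184.3, 26.7, 25.8, 87.9] zmax 0.09
sq body 331 [ 0.4695 -0.1794  0.0668] [468.2, -184.5, 36.1, 36.5, 12.9] zmax 0.09
rsoap 452 [0.5181 0.0884 0.0256] [518.9, 89.2, 53.8, 53.2, 88.9]
bar 680 [0.4596 0.1939 0.0254] [459.4, 194.7, 48.0, 76.0, 63.9]
dcarton 788 [0.5434 0.3937 0.0333] [539.1, 394.2, 150.1, 182.3, 1.9]
sqcarton 1256 [0.7699 0.007  0.0336] [742.6, 13.5, 250.2, 220.6, 90.0]
rack 3085 [ 0.5425 -0.3718  0.0293] [556.2, -379.5, 201.8, 164.1, 80.1]
cup 120 [0.3957 0.0889 0.0372] [399.0, 86.6, 38.6, 40.7, 88.0]
scene table z -0.0009860525182447998
dropA 50 [ 0.4496 -0.0008  0.0783] [450.6, -0.0, 17.9, 17.1, 47.3] zmax 0.093
dropA body 212 [ 0.4541 -0.0016  0.0521] [451.1, -2.3, 30.8, 25.3, 85.7] zmax 0.093
dropB 54 [ 0.519  -0.0994  0.0777] [519.9, -99.4, 19.2, 16.5, 6.9] zmax 0.095
dropB body 219 [ 0.5242 -0.0991  0.0531] [523.6, -99.6, 30.0, 26.9, 85.2] zmax 0.095
sq cap 85 [ 0.4731 -0.1885  0.0802] [469.9, -189.7, 27.8, 25.9, 10.2] zmax 0.089
sq body 292 [ 0.4786 -0.1871  0.0559] [470.1, -188.7, 39.0, 36.1, 14.2] zmax 0.089
rsoap 195 [0.5203 0.0834 0.0242] [517.6, 83.9, 51.9, 56.5, 63.0]
bar 252 [0.4635 0.1892 0.0242] [459.9, 189.3, 47.7, 79.2, 62.7]
dcarton 697 [0.5581 0.3863 0.0316] [538.4, 389.6, 158.4, 182.9, 2.1]
sqcarton 1468 [7.746e-01 6.000e-04 3.200e-02] [741.5, 8.8, 250.1, 223.0, 90.0]
rack 1773 [ 0.5544 -0.373   0.028 ] [585.7, -359.0, 260.8, 223.4, 80.5]
cup 149 [0.3995 0.0817 0.0322] [399.1, 82.1, 46.7, 38.6, 1.0]
```

```bash
python3 - <<'E'
from h import *
go(.46,.192,.22,63.5)
f=cams.grab_frame("top"); W=cloud(f)
m=(W[...,0]>.60)&(W[...,0]<.80)&(abs(W[...,1]-.002)<.11)&(W[...,2]>.026)&(W[...,2]<.042)
p=W[m]; print(rect(p))
E
```

```text
tcp [0.1582 0.5528 0.2453] jaw 74.0 tilt 0.0 j7 -0.08 | turn 10.5 shift [-431.1 -188.2   25.3] F [-0.3 -0.3 -0. ] gap 1.001
[711.6, 4.4, 180.0, 151.4, 86.7]
```

```bash
python3 -m handwheel '[[1,0,0,0,0,0,5.3],[1,0,0,0,0,0,5.2],[1,-43,-19,0,0,0,0],[1,-43,-19,0,0,0,0],[1,-43,-19,0,0,0,0],[1,-43,-19,0,0,0,0],[1,-43,-19,0,0,0,0],[1,-43,-19,0,0,0,0]]'; python3 -m handwheel '[[1,-43,-19,0,0,0,0],[1,-43,-19,8,0,0,0],[1,-43,-19,8,0,0,0],[1,-43,-19,8,0,0,0],[1,0,0,0,0,0,0],[1,0,0,0,0,0,0]]'; python3 - <<'E'
from h import *
go(.46,.192,.22,63.5)
f=cams.grab_frame("wrist");W=cloud(f);cv2.imwrite("pics/w1.png",f["pixels"][:,:,::-1])
p=pts(W,(.46,.192),.06,.018,.04); print(len(p),rect(p) if len(p) else 0, p[:,2].mean())
p=pts(W,(.518,.087),.045,.018,.04); print(len(p),rect(p) if len(p) else 0)
E
```

```text
time: 1.95
ee_pos: [0.3393, 0.3342, 0.2455]
tool_rot: [0.229, 0.973, 0.0, 0.0]
wrist_force: [1.2, 0.9, -0.3]
finger_gap: 1.0
time: 2.55
ee_pos: [0.4588, 0.1902, 0.2211]
tool_rot: [0.23, 0.973, -0.0, -0.0]
wrist_force: [0.2, 0.7, 0.4]
finger_gap: 0.997
tcp [0.4588 0.1902 0.2211] jaw 63.4 tilt 0.0 j7 0.6 | turn -0.1 shift [-0.3  2.1  1.1] F [0.2 0.7 0.4] gap 0.997
2926 [457.8, 193.5, 48.0, 74.6, 63.5] 0.02562499289065769
1579 [516.4, 87.9, 53.8, 54.4, 60.4]
```

View pics/w1.png

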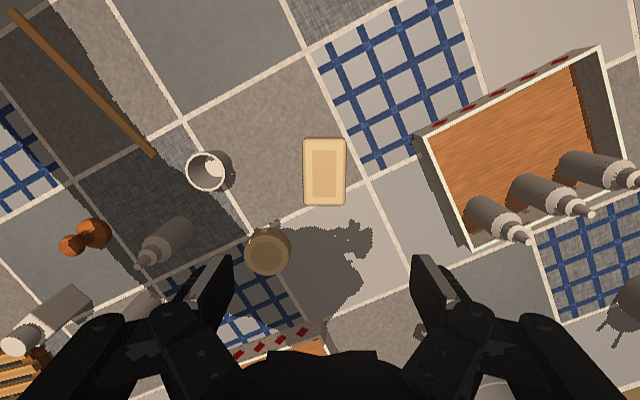

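The wrist view shows the bar soap centred below at (325,172), with the fingers spanning its narrow side. The wrist fit gives (0.458, 0.1935), which agrees with the other cameras. I'll descend and grip.

```bash
python3 -m handwheel '[[1,1.5,2.4,40,0,0,0],[1,0,0,40,0,0,0],[1,0,0,40,0,0,0],[1,0,0,35,0,0,0],[1,0,0,25,0,0,0],[1,0,0,15,0,0,0],[1,0,0,8,0,0,0],[1,0,0,0,0,0,0]]'; python3 -m handwheel '[[0.2,0,0,0,0,0,0],[0,0,0,0,0,0,0],[0,0,0,0,0,0,0],[0,0,0,0,0,0,0],[0,0,0,0,0,0,0],[0,0,0,0,0,0,0],[0,0,0,0,0,0,0]]'; python3 -c "
from h import *
go(.4585,.193,.018)"
```

```text
time: 3.4
ee_pos: [0.4576, 0.1946, 0.018]
tool_rot: [0.228, 0.974, -0.0, -0.0]
wrist_force: [-0.4, 0.3, 0.2]
finger_gap: 0.999
time: 4.1
ee_pos: [0.4585, 0.194, 0.0192]
tool_rot: [0.229, 0.973, 0.0, 0.0]
wrist_force: [-1.8, 0.5, 12.3]
finger_gap: 0.548
tcp [0.4585 0.194  0.0192] jaw 63.5 tilt 0.1 j7 0.56 | turn 0 shift [-0.5 -0.9  1.2] F [-1.8  0.5 12.3] gap 0.548
```

```bash
python3 -m handwheel '[[0,0,0,-20,0,0,0],[0,0,0,-45,0,0,0],[0,0,0,-45,0,0,0],[0,0,0,-40,0,0,8.5],[0,0,0,0,0,0,8.5],[0,0,0,0,0,0,8.5],[0,0,0,0,0,0,8.5],[0,0,0,0,0,0,8.5]]'; python3 -c "
from h import *
go(.516,-.423,.17,-9.9)"
```

```text
time: 4.9
ee_pos: [0.4581, 0.1939, 0.1688]
tool_rot: [0.569, 0.823, 0.0, 0.0]
wrist_force: [-0.3, -0.2, -0.8]
finger_gap: 0.548
tcp [0.4581 0.1939 0.1688] jaw 20.7 tilt 0.0 j7 0.09 | turn 30.6 shift [-597.7  163.1   -1.4] F [-0.3 -0.2 -0.8] gap 0.548
```

```bash
python3 -m handwheel '[[0,0,0,0,0,0,7.7],[0,0,0,0,0,0,7.7],[0,0,0,0,0,0,7.6],[0,0,0,0,0,0,7.6],[0,-30,8,0,0,0,0],[0,-44,12,0,0,0,0],[0,-44,12,0,0,0,0],[0,-44,12,0,0,0,0]]';python3 -m handwheel '[[0,-44,12,0,0,0,0],[0,-44,12,0,0,0,0],[0,-44,12,0,0,0,0],[0,-44,12,0,0,0,0],[0,-44,12,0,0,0,0],[0,-44,12,0,0,0,0],[0,-44,12,0,0,0,0],[0,-44,12,0,0,0,0]]'; python3 -m handwheel '[[0,-44,12,0,0,0,0],[0,-20,5,0,0,0,0],[0,0,0,0,0,0,0],[0,0,0,0,0,0,0]]'; python3 - <<'E'
from h import *
go(.516,-.423,.055,-9.9)
f=cams.grab_frame("wrist");W=cloud(f);cv2.imwrite("pics/w2.png",f["pixels"][:,:,::-1])
for c in ["wrist","scene"]:
    print(c,[(np.round(d["centre"],3).tolist(),round(d["p"],2)) for d in cams.look_for(c,"bar_soap")] if c=="wrist" else "")
p=pts(W,(.556,-.38),.14,.024,.036); print(len(p),rect(p) if len(p) else 0)
p=pts(W,(.60,-.39),.14,.05,.062); print(len(p),rect(p) if len(p) else 0)
E
```

```text
time: 5.7
ee_pos: [0.4745, 0.0252, 0.1687]
tool_rot: [0.763, 0.646, 0.0, 0.0]
wrist_force: [1.2, 0.1, -1.8]
finger_gap: 0.546
time: 6.5
ee_pos: [0.5105, -0.3382, 0.1689]
tool_rot: [0.764, 0.646, 0.0, 0.0]
wrist_force: [1.2, 1.0, -1.3]
finger_gap: 0.545
time: 6.9
ee_pos: [0.5167, -0.402, 0.1684]
tool_rot: [0.764, 0.646, 0.0, -0.0]
wrist_force: [1.2, 0.0, -1.1]
finger_gap: 0.543
tcp [ 0.5167 -0.402   0.1684] jaw -9.6 tilt 0.0 j7 0.57 | turn 0.3 shift [-20.9   2.9 113.3] F [ 1.2  0.  -1.1] gap 0.543
wrist [([0.52, -0.391, 0.175], 0.72)]
scene 
16380 [554.0, -381.5, 200.3, 164.5, 79.9]
8945 [630.7, -363.2, 236.8, 104.7, 55.0]
```

View pics/w2.png

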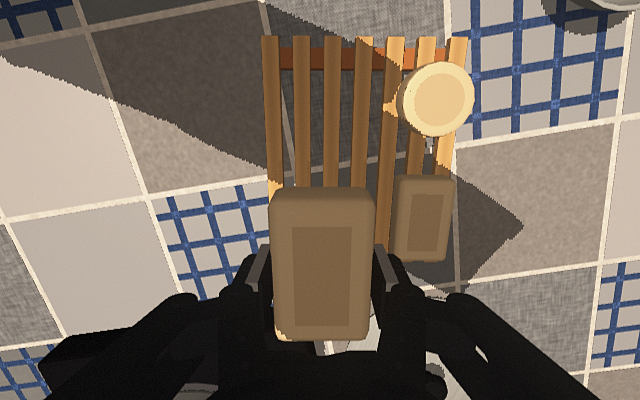

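The bar is held level at (320,265), long side along the slats. The rack is fitted at (0.554, -0.3815), x at -10°, and its front is clear. I'll set the bar down now.

```bash
python3 -m handwheel '[[0,-21,1.3,0,0,0,0],[0,0,0,30,0,0,0],[0,0,0,35,0,0,0],[0,0,0,25,0,0,0],[0,0,0,15,0,0,0],[0,0,0,8,0,0,0],[0,0,0,4,0,0,0],[0,0,0,0,0,0,0]]';  python3 -c "
from h import *
go(.5145,-.423,.049)"
```

```text
time: 7.8
ee_pos: [0.5149, -0.4232, 0.0519]
tool_rot: [0.764, 0.646, 0.0, 0.0]
wrist_force: [0.0, 0.8, -1.3]
finger_gap: 0.547
tcp [ 0.5149 -0.4232  0.0519] jaw -9.6 tilt 0.0 j7 0.61 | turn 0 shift [ 0.1 -0.5  2.9] F [ 0.   0.8 -1.3] gap 0.547
```

```bash
python3 -m handwheel '[[0,0,0,2,0,0,0],[0,0,0,1,0,0,0],[0,0,0,0,0,0,0]]'; python3 -m handwheel '[[0.66,0,0,0,0,0,0],[0.72,0,0,0,0,0,0],[0.78,0,0,0,0,0,0],[0.78,0,0,0,0,0,0],[0.78,0,0,-20,0,0,0],[0.78,0,0,-40,0,0,0],[1,0,0,-40,0,0,0],[1,0,0,-20,0,0,0]]';  python3 - <<'E'
from h import *
go(.517,.0875,.17,90)
f=cams.grab_frame("wrist");W=cloud(f)
p=pts(W,(.5145,-.423),.065,.045,.065); p=p[((p-[.556,-.381,0])@[.985,-.172,0])<.025] ;print(len(p),rect(p),np.percentile(p[:,2],[5,50,95]).round(4))
E
```

```text
time: 8.1
ee_pos: [0.5149, -0.4234, 0.0493]
tool_rot: [0.764, 0.646, 0.0, 0.001]
wrist_force: [-1.8, 1.9, 7.0]
finger_gap: 0.547
time: 8.9
ee_pos: [0.5152, -0.4238, 0.1718]
tool_rot: [0.764, 0.646, 0.0, 0.002]
wrist_force: [0.3, -0.3, -0.8]
finger_gap: 1.001
tcp [ 0.5152 -0.4238  0.1718] jaw -9.6 tilt 0.2 j7 0.6 | turn 80.4 shift [   1.8 -511.3    0.6] F [ 0.3 -0.3 -0.8] gap 1.001
4781 [515.3, -423.0, 75.4, 48.1, 80.4] [0.0528 0.0558 0.057 ]
```

The bar soap lies flat on the rack, top at 0.056. Next is the round soap.

```bash
python3 -m handwheel '[[1,0,0,0,0,0,8.5],[1,0,0,0,0,0,8.5],[1,0,0,0,0,0,8.5],[1,0,0,0,0,0,8.5],[1,0,0,0,0,0,8.5],[1,0,0,0,0,0,8.5],[1,0,0,0,0,0,8.5],[1,0,0,0,0,0,8.5]]'; python3 -m handwheel '[[1,0,0,0,0,0,8.5],[1,0,0,0,0,0,8.5],[1,0,0,0,0,0,5.4],[1,0,0,0,0,0,0]]';  python3 - <<'E'
from h import *
go(.517,.0875,.17)
E
```

```text
time: 9.75
ee_pos: [0.5146, -0.4231, 0.1681]
tool_rot: [0.994, 0.105, -0.0, -0.0]
wrist_force: [-0.6, 0.7, 0.9]
finger_gap: 0.997
time: 10.15
ee_pos: [0.5147, -0.423, 0.168]
tool_rot: [0.996, -0.088, -0.0, 0.0]
wrist_force: [0.1, -0.3, 0.4]
finger_gap: 0.998
tcp [ 0.5147 -0.423   0.168 ] jaw -100.1 tilt 0.0 j7 -0.7 | turn 0 shift [ -86.9 -503.1   -2.1] F [ 0.1 -0.3  0.4] gap 0.998
```

```bash
python3 -m handwheel '[[1,-4,-24,0,0,0,0],[1,-7,-42,0,0,0,0],[1,-8,-46,0,0,0,0],[1,-8,-46,0,0,0,0],[1,-8,-46,0,0,0,0],[1,-8,-46,0,0,0,0],[1,-8,-46,0,0,0,0],[1,-8,-46,0,0,0,0]]'; python3 -m handwheel '[[1,-8,-46,0,0,0,0],[1,-8,-46,0,0,0,0],[1,-7,-42,0,0,0,0],[1,-5,-27,0,0,0,0],[1,0,0,0,0,0,0],[1,0,0,0,0,0,0]]';  python3 - <<'E'
from h import *
f=cams.grab_frame("wrist");W=cloud(f)
p=pts(W,(.517,.0875),.045,.018,.04); print(len(p),rect(p))
go(.517,.0875,.021)
E
```

```text
time: 10.95
ee_pos: [0.5155, -0.0743, 0.1684]
tool_rot: [0.996, -0.085, 0.0, -0.0]
wrist_force: [0.7, -0.2, 0.1]
finger_gap: 1.003
time: 11.55
ee_pos: [0.516, 0.0873, 0.1683]
tool_rot: [0.996, -0.085, 0.0, 0.0]
wrist_force: [-0.9, -1.1, -0.6]
finger_gap: 1.004
2680 [517.4, 87.4, 54.5, 54.0, 82.2]
tcp [0.5161 0.0865 0.1684] jaw -99.9 tilt 0.0 j7 -1.26 | turn 0 shift [  0.7  -1.2 147.4] F [ 0.3 -0.1 -0.1] gap 1.001
```

```bash
python3 -m handwheel '[[1,1,-1,40,0,0,0],[1,0,0,40,0,0,0],[1,0,0,30,0,0,0],[1,0,0,20,0,0,0],[1,0,0,12,0,0,0],[1,0,0,6,0,0,0],[1,0,0,0,0,0,0],[0.3,0,0,0,0,0,0]]'; python3 -m handwheel '[[0,0,0,0,0,0,0],[0,0,0,0,0,0,0],[0,0,0,0,0,0,0],[0,0,0,0,0,0,0],[0,0,0,0,0,0,0]]'; python3 -c "
from h import *
go(.517,.0875,.02)"
```

```text
time: 12.4
ee_pos: [0.5176, 0.0879, 0.0211]
tool_rot: [0.996, -0.087, 0.0, -0.0]
wrist_force: [0.2, -0.1, 0.5]
finger_gap: 0.857
time: 12.9
ee_pos: [0.5176, 0.0881, 0.0214]
tool_rot: [0.996, -0.087, 0.001, -0.0]
wrist_force: [-3.2, 0.9, 12.9]
finger_gap: 0.633
tcp [0.5176 0.0881 0.0214] jaw -100.0 tilt 0.1 j7 -1.07 | turn 0 shift [-0.5  0.7  1.4] F [-3.2  0.9 12.9] gap 0.633
```

```bash
python3 -m handwheel '[[0,0,0,-20,0,0,0],[0,0,0,-45,0,0,0],[0,0,0,-45,0,0,0],[0,0,0,-40,0,0,0],[0,0,0,0,0,0,0]]'; python3 -c "
from h import *
go(.532,-.321,.17)"
```

```text
time: 13.4
ee_pos: [0.5186, 0.0881, 0.1749]
tool_rot: [0.996, -0.087, 0.003, -0.001]
wrist_force: [-0.1, -0.7, -1.2]
finger_gap: 0.628
tcp [0.5186 0.0881 0.1749] jaw -100.0 tilt 0.4 j7 -1.27 | turn 0 shift [ 83.9 400.6   4.7] F [-0.1 -0.7 -1.2] gap 0.628
```

```bash
python3 -m handwheel '[[0,5,24,0,0,0,0],[0,8,38,0,0,0,0],[0,9,45,0,0,0,0],[0,9,45,0,0,0,0],[0,9,45,0,0,0,0],[0,9,45,0,0,0,0],[0,9,45,0,0,0,0],[0,9,45,0,0,0,0]]'; python3 -m handwheel '[[0,8,38,0,0,0,0],[0,8,30,0,0,0,0],[0,0,0,0,0,0,0],[0,0,0,0,0,0,0]]'; python3 -c "
from h import *
go(.532,-.321,.053)"
```

```text
time: 14.2
ee_pos: [0.5254, -0.2522, 0.1704]
tool_rot: [0.996, -0.087, 0.0, -0.0]
wrist_force: [1.2, 1.2, -0.5]
finger_gap: 0.633
time: 14.6
ee_pos: [0.5294, -0.3204, 0.17]
tool_rot: [0.996, -0.087, -0.0, -0.0]
wrist_force: [1.0, -0.3, -1.4]
finger_gap: 0.631
tcp [ 0.5294 -0.3204  0.17  ] jaw -100.0 tilt 0.0 j7 -0.76 | turn 0 shift [  2.7   0.2 117. ] F [ 1.  -0.3 -1.4] gap 0.631
```

```bash
python3 -m handwheel '[[0,2,0,30,0,0,0],[0,0,0,35,0,0,0],[0,0,0,25,0,0,0],[0,0,0,14,0,0,0],[0,0,0,8,0,0,0],[0,0,0,4,0,0,0],[0,0,0,2,0,0,0],[0,0,0,0,0,0,0]]';  python3 -m handwheel '[[0,0,0,1,0,0,0],[0,0,0,0,0,0,0]]'
```

```text
time: 15.4
ee_pos: [0.5319, -0.3207, 0.053]
tool_rot: [0.996, -0.087, 0.0, 0.0]
wrist_force: [-0.2, -0.1, -0.1]
finger_gap: 0.629
time: 15.6
ee_pos: [0.5318, -0.3206, 0.0517]
tool_rot: [0.996, -0.087, 0.0, 0.0]
wrist_force: [-0.1, 0.1, -0.8]
finger_gap: 0.63
```

```bash
python3 -m handwheel '[[0,0,0,1,0,0,0],[0.68,0,0,0,0,0,0],[0.72,0,0,0,0,0,0],[0.76,0,0,0,0,0,0],[0.76,0,0,0,0,0,0],[0.76,0,0,-20,0,0,0],[0.76,0,0,-40,0,0,0],[1,0,0,-45,0,0,0]]';  python3 - <<'E'
from h import *
f=cams.grab_frame("wrist");W=cloud(f);cv2.imwrite("pics/w3.png",f["pixels"][:,:,::-1])
for c in [(.532,-.321)]:
    p=pts(W,c,.04,.045,.065); p=p[((p-[.554,-.3815,0])@[.985,-.172,0])<.02]; print(len(p),rect(p),np.percentile(p[:,2],[5,50,95]).round(4))
go(.469,-.186,.17,103.5)
for c in [(.469,-.187)]:
    p=pts(W,c,.04,.05,.1);print(len(p),rect(p) if len(p)>3 else 0)
E
```

```text
time: 16.4
ee_pos: [0.5311, -0.3203, 0.1559]
tool_rot: [0.996, -0.087, -0.001, -0.0]
wrist_force: [0.1, -0.2, 0.2]
finger_gap: 0.905
3652 [531.5, -320.7, 55.0, 54.7, 51.6] [0.0531 0.0559 0.057 ]
tcp [ 0.5328 -0.3222  0.1636] jaw -100.0 tilt 0.4 j7 -0.76 | turn -23.5 shift [ -30.2 -147.3   -7.4] F [ 1.3 -1.1 10.5] gap 0.978
826 [478.2, -184.0, 12.9, 36.7, 12.6]
```

View pics/w3.png

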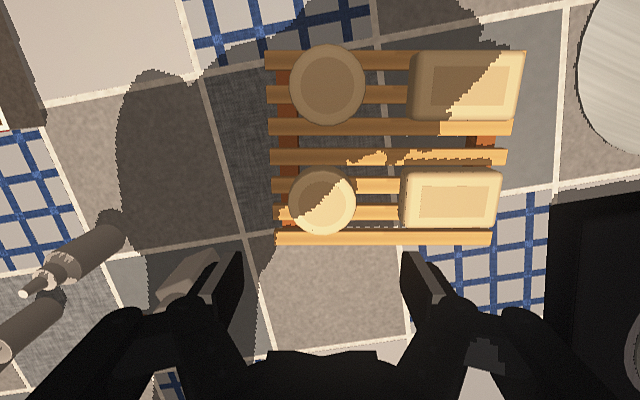

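The soaps lie flat and apart at (322,202) and (450,200). The square bottle is next.

```bash
python3 -m handwheel '[[1,0,0,-10,0,0,-8],[1,0,0,0,0,0,-8],[1,0,0,0,0,0,-7.5],[1,-7,-37,0,0,0,0],[1,-8,-37,0,0,0,0],[1,-8,-37,0,0,0,0],[1,-7,-37,0,0,0,0],[1,0,0,0,0,0,0]]';  python3 - <<'E'
from h import *
f=cams.grab_frame("wrist");W=cloud(f)
p=pts(W,(.469,-.186),.04,.05,.1);print(len(p),rect(p))
p=pts(W,(.469,-.186),.04,.072,.1);print(len(p),rect(p))
go(.469,-.186,.043)
E
```

```text
time: 17.25
ee_pos: [0.4668, -0.1797, 0.1655]
tool_rot: [0.993, 0.119, -0.0, -0.001]
wrist_force: [0.9, -0.1, -0.3]
finger_gap: 0.999
2106 [466.9, -186.1, 35.4, 36.0, 13.7]
1182 [466.3, -186.1, 27.2, 27.1, 0.8]
tcp [ 0.4677 -0.182   0.1656] jaw -76.4 tilt 0.0 j7 -0.46 | turn 0 shift [  0.3   4.3 122.6] F [-0.9 -0.8  0. ] gap 0.998
```

```bash
python3 -m handwheel '[[1,-1.6,3.8,0,0,0,0],[1,0,0,30,0,0,0],[1,0,0,40,0,0,0],[1,0,0,30,0,0,0],[1,0,0,15,0,0,0],[1,0,0,7,0,0,0],[1,0,0,0,0,0,0],[0.3,0,0,0,0,0,0]]'; python3 -m handwheel '[[0,0,0,0,0,0,0],[0,0,0,0,0,0,0],[0,0,0,0,0,0,0],[0,0,0,0,0,0,0],[0,0,0,0,0,0,0],[0,0,0,0,0,0,0],[0,0,0,0,0,0,0]]'; python3 -c "
from h import *
go(.66,-.02,.17)"
```

```text
time: 18.1
ee_pos: [0.4675, -0.1884, 0.044]
tool_rot: [0.993, 0.118, 0.0, 0.0]
wrist_force: [0.5, -0.6, 0.6]
finger_gap: 0.859
time: 18.8
ee_pos: [0.4675, -0.1878, 0.044]
tool_rot: [0.993, 0.118, 0.0, 0.0]
wrist_force: [-0.9, 0.6, 10.9]
finger_gap: 0.409
tcp [ 0.4675 -0.1878  0.044 ] jaw -76.5 tilt 0.1 j7 -0.33 | turn 0 shift [ 226.5 -118.  -125.9] F [-0.9  0.6 10.9] gap 0.409
```

```bash
python3 -m handwheel '[[0,0,0,-15,0,0,0],[0,0,0,-40,0,0,0],[0,0,0,-50,0,0,0],[0,0,0,-35,0,0,0],[0,0,0,0,0,0,0]]'; python3 -c "
from h import *
go(.677,.004,.185)"
```

```text
time: 19.3
ee_pos: [0.4684, -0.1883, 0.1874]
tool_rot: [0.993, 0.118, 0.003, 0.001]
wrist_force: [-0.5, 0.3, -1.4]
finger_gap: 0.416
tcp [ 0.4684 -0.1883  0.1874] jaw -76.5 tilt 0.3 j7 -0.47 | turn 0 shift [ 247.8 -138.1    3.1] F [-0.5  0.3 -1.4] gap 0.416
```

```bash
python3 -m handwheel '[[0,20,-11,0,0,0,0],[0,35,-20,0,0,0,0],[0,40,-22,0,0,0,0],[0,40,-22,0,0,0,0],[0,40,-22,0,0,0,0],[0,35,-20,0,0,0,0],[0,25,-13,0,0,0,0],[0,13,-8,0,0,0,0]]';python3 -m handwheel '[[0,0,0,0,0,0,0],[0,0,0,0,0,0,0]]'; python3 - <<'E'
from h import *
f=cams.grab_frame("wrist");W=cloud(f);cv2.imwrite("pics/w4.png",f["pixels"][:,:,::-1])
m=(W[...,0]>.60)&(W[...,0]<.80)&(abs(W[...,1]-.002)<.11)&(W[...,2]>.026)&(W[...,2]<.042)
p=W[m]; print(len(p),rect(p))
m=(W[...,0]>.70)&(W[...,0]<.80)&(abs(W[...,1]-.002)<.09)&(W[...,2]>.07)&(W[...,2]<.1)
p=W[m]; print(len(p),rect(p))
go(.677,.004,.05)
E
```

```text
time: 20.1
ee_pos: [0.677, 0.0067, 0.1821]
tool_rot: [0.993, 0.119, -0.0, -0.0]
wrist_force: [-0.5, 0.0, -1.2]
finger_gap: 0.414
time: 20.3
ee_pos: [0.6756, 0.0039, 0.1828]
tool_rot: [0.993, 0.118, -0.0, 0.0]
wrist_force: [-0.0, -1.2, -0.4]
finger_gap: 0.409
4213 [709.9, 2.1, 181.0, 150.6, 86.5]
4052 [752.3, -0.0, 139.2, 27.4, 86.5]
tcp [0.6755 0.0036 0.1831] jaw -76.5 tilt 0.0 j7 -1.0 | turn 0 shift [  1.6  -0.  133.1] F [-0.5 -1.1 -0.4] gap 0.412
```

View pics/w4.png

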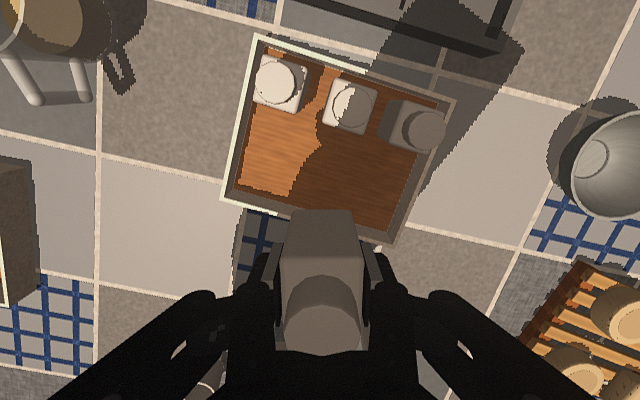

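The square bottle is held upright at (320,280), and the carton's free floor is ahead at (330,170). The fit gives the carton centre at (0.710, 0.002). I'll lower it in.

```bash
python3 -m handwheel '[[0,0,0,30,0,0,0],[0,0,0,40,0,0,0],[0,0,0,30,0,0,0],[0,0,0,18,0,0,0],[0,0,0,9,0,0,0],[0,0,0,4,0,0,0],[0,0,0,2,0,0,0],[0,0,0,0,0,0,0]]';python3 -m handwheel '[[0,0,0,1,0,0,0],[0,0,0,1,0,0,0],[0,0,0,0,0,0,0]]'
```

```text
time: 21.15
ee_pos: [0.6764, 0.0044, 0.0512]
tool_rot: [0.993, 0.118, 0.001, 0.0]
wrist_force: [-0.2, -0.2, -1.3]
finger_gap: 0.409
time: 21.45
ee_pos: [0.6761, 0.0044, 0.0485]
tool_rot: [0.993, 0.118, 0.0, 0.0]
wrist_force: [0.7, 0.7, -0.1]
finger_gap: 0.416
```

```bash
python3 -m handwheel '[[0,0,0,1,0,0,0],[0.45,0,0,0,0,0,0],[0.52,0,0,0,0,0,0],[0.6,0,0,0,0,0,0],[0.7,0,0,0,0,0,0],[0.7,0,0,-15,0,0,0],[0.7,0,0,-40,0,0,0],[0.7,0,0,-50,0,0,0]]';python3 -m handwheel '[[1,0,0,-30,0,0,0],[1,0,0,0,0,0,0]]';python3 - <<'E'
from h import *
f=cams.grab_frame("wrist");W=cloud(f)
m=(W[...,0]>.64)&(W[...,0]<.715)&(abs(W[...,1]-.002)<.05)&(W[...,2]>.055)&(W[...,2]<.1)
p=W[m]; print(len(p),rect(p),np.percentile(p[:,2],[5,95]).round(4))
p=p[p[:,2]>.08]; print(rect(p))
go(.5175,-.097,.185,90)
E
```

```text
time: 22.25
ee_pos: [0.6753, 0.0043, 0.1534]
tool_rot: [0.993, 0.118, -0.001, 0.0]
wrist_force: [0.5, 1.2, 1.2]
finger_gap: 0.7
time: 22.45
ee_pos: [0.6775, 0.0039, 0.188]
tool_rot: [0.993, 0.118, 0.003, 0.001]
wrist_force: [1.1, 0.2, -0.9]
finger_gap: 0.993
1802 [676.0, 4.0, 35.3, 35.9, 13.0] [0.0629 0.0907]
[676.0, 4.1, 26.7, 27.4, 13.8]
tcp [0.6767 0.0043 0.1854] jaw -76.5 tilt 0.2 j7 -1.0 | turn 13.5 shift [-159.2  101.3   -0.2] F [ 0.4 -0.2 -0.1] gap 0.998
```

The square bottle is standing, with its top at 0.090 and the cap centred over the body. Dropper B is next.

```bash
python3 -m handwheel '[[1,0,0,0,0,0,7],[1,0,0,0,0,0,6.5],[1,-25,16,0,0,0,0],[1,-40,25,0,0,0,0],[1,-40,25,0,0,0,0],[1,-35,23,0,0,0,0],[1,-19,12,0,0,0,0],[1,0,0,0,0,0,0]]';  python3 - <<'E'
from h import *
cams.grab_frame("wrist")
f=cams.grab_frame("wrist");W=cloud(f)
p=pts(W,(.5175,-.097),.04,.05,.1);print(len(p),rect(p))
p=pts(W,(.5175,-.097),.04,.068,.1);print(len(p),rect(p))
go(.5175,-.097,.044)
E
```

```text
time: 23.3
ee_pos: [0.5149, -0.0984, 0.1829]
tool_rot: [1.0, -0.002, -0.0, 0.0]
wrist_force: [-0.0, 0.4, 0.1]
finger_gap: 0.998
1062 [516.1, -97.0, 28.2, 31.4, 1.5]
475 [515.1, -97.0, 17.9, 18.3, 0.0]
tcp [ 0.5172 -0.0965  0.1824] jaw -90.0 tilt 0.0 j7 -0.83 | turn 0 shift [  0.3   0.5 138.4] F [ 0.6  0.5 -0.3] gap 0.997
```

```bash
python3 -m handwheel '[[1,-1,0.5,20,0,0,0],[1,0,0,40,0,0,0],[1,0,0,40,0,0,0],[1,0,0,22,0,0,0],[1,0,0,11,0,0,0],[1,0,0,5,0,0,0],[1,0,0,0,0,0,0],[0.3,0,0,0,0,0,0]]'; python3 -m handwheel '[[0,0,0,0,0,0,0],[0,0,0,0,0,0,0],[0,0,0,0,0,0,0],[0,0,0,0,0,0,0],[0,0,0,0,0,0,0],[0,0,0,0,0,0,0],[0,0,0,0,0,0,0]]'; python3 -m handwheel '[[0,0,0,-15,0,0,0],[0,0,0,-40,0,0,0],[0,0,0,-50,0,0,0],[0,0,0,-40,0,0,0],[0,0,0,0,0,0,0]]'; python3 -c "
from h import *
go(.50,.353,.19)"
```

```text
time: 24.2
ee_pos: [0.5166, -0.0971, 0.0452]
tool_rot: [1.0, 0.0, 0.001, 0.0]
wrist_force: [0.2, 0.4, 0.7]
finger_gap: 0.859
time: 24.9
ee_pos: [0.5163, -0.0971, 0.0449]
tool_rot: [1.0, 0.0, 0.0, 0.0]
wrist_force: [-0.1, 1.5, 9.5]
finger_gap: 0.356
time: 25.4
ee_pos: [0.5174, -0.0977, 0.1937]
tool_rot: [1.0, 0.0, 0.003, 0.001]
wrist_force: [0.4, 0.7, -0.2]
finger_gap: 0.358
tcp [ 0.5174 -0.0977  0.1937] jaw -90.0 tilt 0.4 j7 -0.83 | turn 0 shift [ -17.2 -450.7    3. ] F [ 0.4  0.7 -0.2] gap 0.358
```

```bash
python3 -m handwheel '[[0,-1,-24,0,0,0,0],[0,-2,-42,0,0,0,0],[0,-2,-46,0,0,0,0],[0,-2,-46,0,0,0,0],[0,-2,-46,0,0,0,0],[0,-2,-46,0,0,0,0],[0,-2,-46,0,0,0,0],[0,-2,-46,0,0,0,0]]'; python3 -m handwheel '[[0,-1,-46,0,0,0,0],[0,-1,-46,0,0,0,0],[0,0,-40,0,0,0,0],[0,0,-30,0,0,0,0],[0,0,-16,0,0,0,0],[0,0,0,0,0,0,0],[0,0,0,0,0,0,0]]';  python3 - <<'E'
from h import *
f=cams.grab_frame("wrist");W=cloud(f);cv2.imwrite("pics/w5.png",f["pixels"][:,:,::-1])
p=pts(W,(.539,.392),.13,.026,.042); print(len(p),rect(p))
p=pts(W,(.58,.392),.1,.08,.1); print(len(p),rect(p))
go(.50,.424,.052)
E
```

```text
time: 26.2
ee_pos: [0.5003, 0.2469, 0.1891]
tool_rot: [1.0, 0.0, -0.0, 0.0]
wrist_force: [1.1, 0.6, -0.8]
finger_gap: 0.357
time: 26.9
ee_pos: [0.4989, 0.4221, 0.1889]
tool_rot: [1.0, 0.0, -0.0, 0.0]
wrist_force: [0.2, -1.0, -0.8]
finger_gap: 0.356
4556 [537.9, 392.7, 150.5, 180.8, 1.8]
1581 [580.0, 394.6, 18.8, 129.0, 1.5]
tcp [0.499  0.4218 0.1891] jaw -90.0 tilt 0.0 j7 -1.8 | turn 0 shift [  1.   -2.3 137.1] F [-0.5  0.2  0.4] gap 0.359
```

View pics/w5.png

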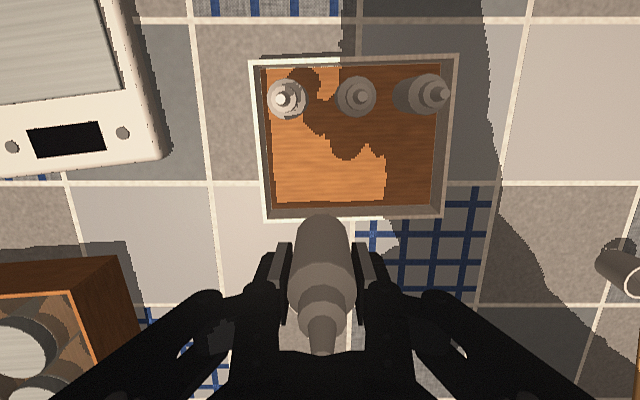

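Dropper B is held upright at (320,270), and the carton's free floor at (330,175) fits (0.538, 0.393). I'll lower it in.

```bash
python3 -m handwheel '[[0,1,-2,30,0,0,0],[0,0,0,40,0,0,0],[0,0,0,32,0,0,0],[0,0,0,19,0,0,0],[0,0,0,10,0,0,0],[0,0,0,5,0,0,0],[0,0,0,2,0,0,0],[0,0,0,0,0,0,0]]';python3 -m handwheel '[[0,0,0,1,0,0,0],[0,0,0,1,0,0,0],[0,0,0,0,0,0,0]]'
```

```text
time: 27.75
ee_pos: [0.5002, 0.4249, 0.052]
tool_rot: [1.0, 0.0, 0.0, -0.0]
wrist_force: [-0.0, -0.1, -1.7]
finger_gap: 0.357
time: 28.05
ee_pos: [0.4999, 0.4249, 0.0494]
tool_rot: [1.0, 0.0, 0.0, -0.0]
wrist_force: [0.4, -0.6, -0.2]
finger_gap: 0.355
```

```bash
python3 -m handwheel '[[0,0,0,1,0,0,0],[0.4,0,0,0,0,0,0],[0.46,0,0,0,0,0,0],[0.53,0,0,0,0,0,0],[0.6,0,0,0,0,0,0],[0.6,0,0,-15,0,0,0],[0.6,0,0,-40,0,0,0],[0.6,0,0,-50,0,0,0]]';python3 -m handwheel '[[1,0,0,-35,0,0,0],[1,0,0,0,0,0,0]]';python3 - <<'E'
from h import *
f=cams.grab_frame("wrist");W=cloud(f)
p=pts(W,(.5,.425),.035,.055,.11); print(len(p),rect(p),p[:,2].max())
p=p[p[:,2]>.085]; print(rect(p))
go(.449,.001,.19,90)
E
```

```text
time: 28.85
ee_pos: [0.4994, 0.4243, 0.1544]
tool_rot: [1.0, -0.0, -0.001, 0.001]
wrist_force: [0.4, 1.4, -0.1]
finger_gap: 0.602
time: 29.05
ee_pos: [0.5013, 0.4252, 0.1943]
tool_rot: [1.0, 0.0, 0.003, -0.002]
wrist_force: [0.2, 0.3, -0.2]
finger_gap: 0.914
986 [499.4, 424.9, 30.7, 29.0, 88.9] 0.10067853391055416
[499.0, 424.8, 9.5, 8.2, 66.6]
tcp [0.5005 0.4251 0.1914] jaw -90.0 tilt 0.2 j7 -1.81 | turn 0.0 shift [-5.150e+01  4.241e+02  3.000e-01] F [ 0.1  0.1 -0.3] gap 0.986
```

Dropper B is standing upright. Dropper A is next.

```bash
python3 -m handwheel '[[1,-2,22,0,0,0,0],[1,-5,42,0,0,0,0],[1,-6,46,0,0,0,0],[1,-6,46,0,0,0,0],[1,-6,46,0,0,0,0],[1,-6,46,0,0,0,0],[1,-6,46,0,0,0,0],[1,-6,46,0,0,0,0]]'; python3 -m handwheel '[[1,-4,40,0,0,0,0],[1,-3,28,0,0,0,0],[1,-1,16,0,0,0,0],[1,0,0,0,0,0,0],[1,0,0,0,0,0,0]]';  python3 - <<'E'
from h import *
f=cams.grab_frame("wrist");W=cloud(f)
p=pts(W,(.449,.001),.04,.05,.1);print(len(p),rect(p))
p=pts(W,(.449,.001),.04,.068,.1);print(len(p),rect(p))
go(.448,.001,.044)
E
```

```text
time: 29.9
ee_pos: [0.4561, 0.0832, 0.1883]
tool_rot: [1.0, 0.0, -0.0, 0.0]
wrist_force: [1.7, -0.3, 0.2]
finger_gap: 1.002
time: 30.4
ee_pos: [0.4489, 0.0013, 0.1882]
tool_rot: [1.0, 0.0, -0.0, -0.0]
wrist_force: [0.5, 0.8, 0.8]
finger_gap: 1.002
1017 [445.8, 1.9, 29.1, 31.6, 2.4]
462 [445.6, 1.5, 17.7, 18.7, 1.7]
tcp [0.449  0.0017 0.1882] jaw -89.9 tilt 0.0 j7 -0.9 | turn 0 shift [ -0.9   0.8 144.2] F [-0.5  0.9  0.8] gap 1.0
```

```bash
python3 -m handwheel '[[1,-2.5,0,24,0,0,0],[1,0,0,40,0,0,0],[1,0,0,40,0,0,0],[1,0,0,23,0,0,0],[1,0,0,11,0,0,0],[1,0,0,5,0,0,0],[1,0,0,0,0,0,0],[0.3,0,0,0,0,0,0]]'; python3 -m handwheel '[[0,0,0,0,0,0,0],[0,0,0,0,0,0,0],[0,0,0,0,0,0,0],[0,0,0,0,0,0,0],[0,0,0,0,0,0,0],[0,0,0,0,0,0,0],[0,0,0,0,0,0,0]]'; python3 -m handwheel '[[0,0,0,-15,0,0,0],[0,0,0,-40,0,0,0],[0,0,0,-50,0,0,0],[0,0,0,-40,0,0,0],[0,0,0,0,0,0,0]]'; python3 -c "
from h import *
go(.502,.358,.19)"
```

```text
time: 31.25
ee_pos: [0.4467, 0.0012, 0.0458]
tool_rot: [1.0, 0.001, 0.0, 0.0]
wrist_force: [-0.3, 0.2, 0.3]
finger_gap: 0.863
time: 31.95
ee_pos: [0.4468, 0.001, 0.0458]
tool_rot: [1.0, 0.0, 0.0, -0.0]
wrist_force: [-0.4, 1.6, 10.3]
finger_gap: 0.356
time: 32.45
ee_pos: [0.4476, 0.0009, 0.1942]
tool_rot: [1.0, 0.0, 0.003, 0.0]
wrist_force: [0.9, 1.0, -1.1]
finger_gap: 0.358
tcp [0.4476 0.0009 0.1942] jaw -89.9 tilt 0.3 j7 -0.87 | turn 0 shift [  54.7 -357.1    4.4] F [ 0.9  1.  -1.1] gap 0.358
```

```bash
python3 -m handwheel '[[0,3,-20,0,0,0,0],[0,6,-38,0,0,0,0],[0,7,-46,0,0,0,0],[0,7,-46,0,0,0,0],[0,7,-46,0,0,0,0],[0,7,-46,0,0,0,0],[0,6,-42,0,0,0,0],[0,6,-36,0,0,0,0]]'; python3 -m handwheel '[[0,4,-24,0,0,0,0],[0,2,-13,0,0,0,0],[0,0,0,0,0,0,0],[0,0,0,0,0,0,0]]';  python3 - <<'E'
from h import *
f=cams.grab_frame("wrist");cv2.imwrite("pics/w6.png",f["pixels"][:,:,::-1])
go(.501,.358,.052)
E
```

```text
time: 33.25
ee_pos: [0.4948, 0.3234, 0.1897]
tool_rot: [1.0, 0.001, -0.0, -0.0]
wrist_force: [0.0, -0.9, 1.1]
finger_gap: 0.356
time: 33.65
ee_pos: [0.5013, 0.357, 0.1899]
tool_rot: [1.0, -0.0, -0.0, 0.0]
wrist_force: [0.3, -0.1, -0.7]
finger_gap: 0.357
tcp [0.5014 0.3568 0.1902] jaw -90.0 tilt 0.0 j7 -1.64 | turn 0 shift [ -0.4  -1.3 138.2] F [-0.7 -0.4 -0.1] gap 0.36
```

View pics/w6.png

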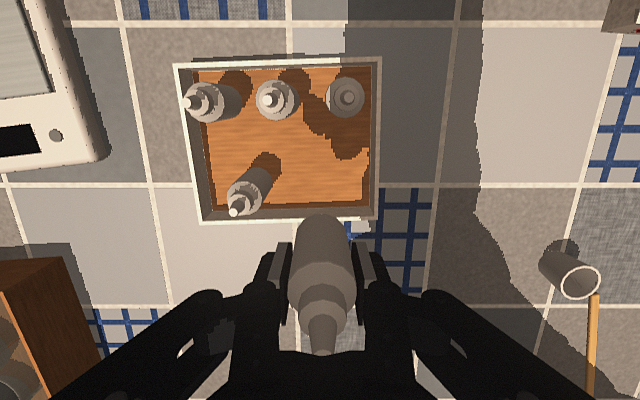

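Dropper B is standing at (250,185), and dropper A is held upright to its right with free floor below. I'll lower A.

```bash
python3 -m handwheel '[[0,0,-1,30,0,0,0],[0,0,0,40,0,0,0],[0,0,0,32,0,0,0],[0,0,0,19,0,0,0],[0,0,0,10,0,0,0],[0,0,0,5,0,0,0],[0,0,0,2,0,0,0],[0,0,0,0,0,0,0]]';python3 -m handwheel '[[0,0,0,1,0,0,0],[0,0,0,1,0,0,0],[0,0,0,0,0,0,0]]'
```

```text
time: 34.5
ee_pos: [0.5017, 0.3589, 0.053]
tool_rot: [1.0, 0.0, 0.0, -0.0]
wrist_force: [-0.5, -0.6, -0.4]
finger_gap: 0.357
time: 34.8
ee_pos: [0.5014, 0.3589, 0.0504]
tool_rot: [1.0, 0.0, 0.0, -0.0]
wrist_force: [-0.9, -0.6, -0.7]
finger_gap: 0.353
```

```bash
python3 -m handwheel '[[0,0,0,1,0,0,0],[0.4,0,0,0,0,0,0],[0.46,0,0,0,0,0,0],[0.53,0,0,0,0,0,0],[0.6,0,0,0,0,0,0],[0.6,0,0,-15,0,0,0],[0.6,0,0,-40,0,0,0],[0.6,0,0,-50,0,0,0]]';python3 -m handwheel '[[0.6,0,0,-35,0,0,0],[0.6,-40,30,-30,0,0,0],[0.6,-40,30,0,0,0,0],[0.6,0,0,0,0,0,0],[0.6,0,0,0,0,0,0]]';python3 - <<'E'
from h import *
f=cams.grab_frame("top");W=cloud(f);cv2.imwrite("pics/topE.png",f["pixels"][:,:,::-1])
for n,c,r,zl,zh in [("A",(.5014,.359),.03,.06,.12),("B",(.5,.425),.03,.06,.12),("A top",(.5014,.359),.03,.085,.12),("B top",(.5,.425),.03,.085,.12),("sq",(.676,.004),.032,.055,.12),("cup",(.394,.086),.04,.02,.06)]:
    p=pts(W,c,r,zl,zh); print(n,len(p),rect(p) if len(p)>3 else 0, p[:,2].max() if len(p) else 0)
print(cams.look_for("top","jug")[0])
g=cams.grab_frame("wrist");cv2.imwrite("pics/wE.png",g["pixels"][:,:,::-1])
print(ctrl.get_state()["time"])
E
```

```text
time: 35.6
ee_pos: [0.5008, 0.3583, 0.1555]
tool_rot: [1.0, -0.0, -0.001, 0.001]
wrist_force: [0.6, 0.9, 0.4]
finger_gap: 0.599
time: 36.1
ee_pos: [0.4273, 0.3035, 0.2163]
tool_rot: [1.0, 0.0, 0.0, -0.001]
wrist_force: [0.5, 0.4, 0.5]
finger_gap: 0.6
A 173 [501.4, 358.0, 31.4, 27.8, 18.6] 0.10212248207603677
B 176 [499.4, 423.2, 30.6, 26.6, 13.5] 0.10208756357717853
A top 25 [501.2, 359.1, 7.7, 8.7, 84.9] 0.10212248207603677
B top 31 [498.1, 423.5, 9.4, 11.6, 69.5] 0.10208756357717853
sq 259 [676.5, 5.8, 36.7, 36.0, 15.9] 0.09321101095599366
cup 124 [398.9, 86.5, 38.5, 40.5, 88.6] 0.04475894164466006
{'centre': [0.775, 0.2564, 0.0566], 'p': 0.86}
36.25
```

View pics/topE.png

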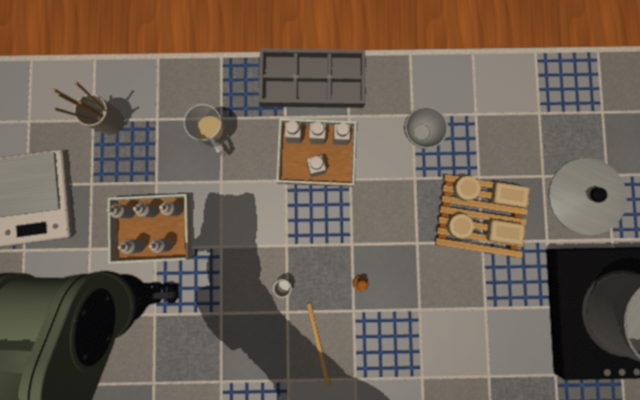

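View pics/wE.png

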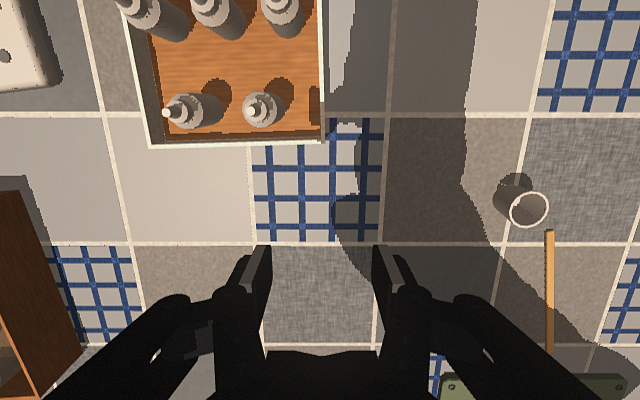

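The final top view shows both droppers standing in their carton at (127,246) and (157,244), and the square bottle in its carton at (317,164). The soaps are apart on the rack at (461,227) and (505,232). The cup (283,287) and jug (203,122) haven't moved.

```bash
python3 -c "
from bench import ctrl
print(ctrl.hand_in())"
```

```text
the job is handed in; nothing more can be done
None
```

All five things are put away and the job is handed in, about 36 s into the 125 s allowed. The hand-in gives no verdict, so this rests on my own camera checks.

- **Bottles:** both droppers stand in the dropper carton and the square bottle stands in the square carton. In the last top-camera picture their caps sat centred over their bodies. Tops read 0.102 m for the droppers and 0.093 m for the square bottle, 2–3 mm above the expected 0.099 and 0.090 m. That is in line with the camera calibration error.
- **Soaps:** the bar and the round soap lie flat on the rack, with tops at about 0.056 m as expected and about 35 mm between them by the fitted positions.
- **Cup and jug:** neither had moved by more than about 3 mm, which is within measurement noise.

No check failed. At the start the top and scene cameras disagreed by up to about 5 mm, so I re-measured each thing with the wrist camera before gripping it. The wrist force read 9–13 N each time the fingers closed, well under the limits.

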